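Free the loading corner of a chocolate sampler tray

TASK

The next chocolate tile is to be set down in the corner of the sampler tray that has the thumb notch in its rim, so free that corner by sliding. First slide the flower tile into the tray's empty place, then slide the plain tile out of the notched corner into the place the flower tile has left; both must end fully home in their places. Slide the tiles along the tray floor without lifting them out, and leave the star tile where it is.

Things in the scene. Friction and masses are not known exactly. Their poses are not given: they have to be found in the camera images.
- flower_knob (a point): Flower tile: dark chocolate, six round milk-chocolate petals, 3 mm proud, round its knob. Starts in one of the two places beside the empty one. Tile 74 x 74 x 14 mm, 0.12 kg, loose on the tray floor, its top 19 mm above the bench; central knob 26 mm across, 36 mm tall, its top at 55 mm. Point: on the knob's axis, 24 mm above the tile's top; x, y along the tile's sides, z up.
- plain_knob (a point): Plain tile: dark chocolate, nothing round its knob. Starts in the notched corner, diagonally opposite the empty place. Tile 74 x 74 x 14 mm, 0.12 kg, loose on the tray floor, its top 19 mm above the bench; central knob 26 mm across, 36 mm tall, its top at 55 mm. Point: on the knob's axis, 24 mm above the tile's top; x, y along the tile's sides, z up.
- star_knob (a point): Star tile: dark chocolate, five narrow milk-chocolate rays, 3 mm proud, round its knob. Starts in the other place beside the empty one, stays there. Tile 74 x 74 x 14 mm, 0.12 kg, loose on the tray floor, its top 19 mm above the bench; central knob 26 mm across, 36 mm tall, its top at 55 mm. Point: on the knob's axis, 24 mm above the tile's top; x, y along the tile's sides, z up.
- tray: Square tray fixed to the bench, plywood floor, aluminium rim: 174 x 174 mm outside, 158 x 158 mm inside, floor 5 mm thick, rim 8 mm wide, its top 17 mm above the bench. 2 x 2 places of 79 mm, no walls between. Origin: centre of its underside on the bench; z up, x, y along its sides; may stand turned by any angle.
- tray_gap (a point): Centre, at floor level (5 mm above the bench), of the place that is empty at the start (tray x +39.5 mm, y +39.5 mm).
- tray_side1 (a point): Centre, at floor level (5 mm above the bench), of a place beside the empty one (tray x -39.5 mm, y +39.5 mm); the flower or the star tile starts here.
- tray_side2 (a point): Centre, at floor level (5 mm above the bench), of the other place beside the empty one (tray x +39.5 mm, y -39.5 mm); the flower or the star tile starts here.
- tray_notch (a point): Centre, at floor level (5 mm above the bench), of the notched corner place (tray x -39.5 mm, y -39.5 mm), where the plain tile starts; the rim on its tray -x side has a 40 mm wide notch.
Mind the look-alikes: they are no part of the job. What is shaped like the part that bears flower_knob but green or pink is not meant. Leave any pink look-alike of the part that bears plain_knob alone.

How it is judged (in metres and radians):
On the way:
1. the flower tile is home in the place that was empty, with the plain tile still in the notched corner (horizontal distance between flower_knob and tray_gap below 0.012 m and horizontal distance between plain_knob and tray_notch below 0.02 m), for 0.1 s.
At the end, for the whole second after the job is handed in: The flower tile is within 12 mm of the centre of the place that was empty, the plain tile within 12 mm of the centre of the place the flower tile left, the star tile within 15 mm of its start; all three lie flat on the tray floor (raised under 6 mm, tilted under 0.1 rad) (horizontal distance between flower_knob and tray_gap below 0.012 m and (horizontal distance between plain_knob and tray_side1 below 0.012 m or horizontal distance between plain_knob and tray_side2 below 0.012 m) and distance of star_knob from where it was at the start of the episode below 0.015 m and z of each of flower_knob, plain_knob, star_knob in the frame of tray below 0.049 m and angle between the z axis of each of flower_knob, plain_knob, star_knob and the z axis of tray, either way round below 0.1 rad); the robot touches nothing.
It fails at once if a tile is lifted more than 12 mm off the tray floor (z of any of flower_knob, plain_knob, star_knob in the frame of tray above 0.055 m).
It fails at once if the star tile is moved more than 20 mm from where it started (distance of star_knob from where it was at the start of the episode above 0.02 m).
It also fails if it takes over 45 s, if anything falls off the work surface, if the arm or the gripper's body presses on something with over 40 N, if the wrist force passes 120 N, or if a joint passes its speed limit or range.

ROBOT

A 6-joint arm with a two-finger parallel gripper is mounted at the origin on the work surface. World frame = base frame: x ahead of the robot, y to its left, z up, the work surface at z = 0. Lengths are in mm, angles in rad, forces in N, time in s.
With the tool pointing down it reaches from about 300 to 750 mm from the base axis. Payload 8.5 kg.
Tool frame: the origin (TCP) lies midway between the tips of the shut fingers; the grasp point (between the pads) lies 19 mm behind it; z points along the fingers, y is the line along which they close (so a half turn about z gives the same grasp; the last joint's range is limited). The gripper opens to 85 mm and grips with 20 to 120 N. Pads are 22 mm wide; open, the fingers measure 114 mm over their backs; the gripper's body (76 mm by 85 mm) begins 54 mm behind the grasp point. The pads swing forward as they close: fully open they stand 13 mm farther back than shut.
Start: joints at [1.102, 0.381, 1.297, -0, 1.464, -0.215], TCP at [138.088, 532.364, 207.722] pointing down, gripper open.
Joint ranges: [-3.11, 3.11], [-0.89, 2.33], [0.22, 2.48], [-1.42, 4.56], [0.17, 2.85], [-2.88, 2.88]. Speed limits (rad/s): [2.39, 2.39, 3.14, 3.14, 3.14, 3.14].

INTERFACE

Orientations are given as a unit quaternion [x, y, z, w].
In Python, from plant import readout, eyes, arm gives the robot as it stands.
- The arm moves only by the tool move_arm, never from a script. Its argument "series" is a list of rows, each a list of 2 entries, a list of its own where there are three numbers: the shift along the tool's x, y, z in mm, then the turn about the tool's z in degrees. In form: [[[tx, ty, tz], spin], ...]. A call has 1 to 20 rows; each row is the pose to reach, as a shift and turn from the pose commanded when the call began, along the tool's axes at that moment; what a row does not reach only later rows make up. A row lasts 1/8 s, in which the tool goes at most 62.5 mm and 10.7 degrees, less where a joint would pass 70% of its speed; a pose out of reach is approached as far as the arm can. A call with a gripper value outside its range is refused whole. "grip" is the gripper's target within -1 to 1 (fully open at 1, half-way at 0, shut at -1), set as the call begins (left out, the last holds). The fingers move at their own pace and stop on an object; "newtons" is the grip in N (left out, the last holds). Time passes only in rows, so rows that repeat a pose let the fingers close. It gives the time, the measured TCP pose, the force, the opening and the grip force at its end, in the units of the state.
- readout.get_state(): the state, without advancing time (a new reading comes with each control period).
- eyes.get_image(name): name is "scene" or "top" or "wrist"; returns a dict with "frame" (480x640x3 uint8, blue, green, red), "fx", "fy", "cx", "cy" (pixels), "T" (4x4, takes a point from camera to world coordinates). Camera axes: x right, y down, z forward; pixel columns grow to the right and rows downward; lengths in mm; the calibration is good to about 2 mm. A picture is of the moment at which its call begins. There is no depth.
- arm.hand_in(): hands the job in; it is judged then, once.
The state is a dict: "clock": time; "joints": joint angles; "dq": joint speeds; "effort": joint torques, N m; "tcp_pos": TCP position; "tcp_rot": TCP orientation; "wrist_force": force on the tool from outside, world axes, zero at the start; "wrist_torque": the same for the moment, N m; "finger_gap": finger opening in mm; "grip_force": force on a finger pad.
Only numpy, scipy, OpenCV 4.12 (cv2) and the standard library are available. Lean on these libraries where they do the work, as an engineer would, in place of code of your own. Each camera call takes 0.05 s, during which the arm holds its last target. There are 200 camera calls.

## Working session

There is one attempt and no reset: what is moved stays moved. The work goes in short steps, Python scripts to look and compute and a tool call to move; the robot and the scene stay as the last step left them, time stands still between calls to the robot, and variables do not carry over. Pictures are saved under pics/ and viewed, at most 10 in all, crops included, and the job is handed in when it is done.

Besides the shell and the picture viewer there is one more tool, called after "Call:" by a JSON object that holds its "fn" and its "kwargs". move_arm: Moves the arm, as the interface text tells. Its arguments: {"type":"object","properties":{"series":{"type":"array","items":{"type":"array"}},"grip":{"type":"number"},"newtons":{"type":"number"}},"required":["series"]}

```bash
mkdir -p pics
python3 - <<'E'
from plant import readout, eyes
import cv2
s=readout.get_state();print({k:s[k] for k in("clock","tcp_pos","tcp_rot","finger_gap","wrist_force")})
for n in("top","scene"):
    d=eyes.get_image(n);cv2.imwrite(f"pics/{n}0.png",d["frame"]);print(n,d["fx"],d["cx"],d["cy"],d["T"])
E
```

```text
{'clock': 0.0, 'tcp_pos': array([137.9515015 , 532.08807599, 207.10128791]), 'tcp_rot': array([ 1.26574760e-01,  9.91956791e-01, -6.99132303e-04, -2.57001707e-04]), 'finger_gap': 85.01029081041501, 'wrist_force': array([-0.16744575, -0.04439683, -0.1624842 ])}
top 476.33792350474397 319.28401316925164 235.7090425136536 [[-5.16326468e-02 -9.74067519e-01  2.20287399e-01  3.33137988e+02]
 [-9.98665715e-01  5.05655752e-02 -1.04838942e-02  9.02910828e+01]
 [-9.26938211e-04 -2.20534784e-01 -9.75378670e-01  8.50522382e+02]
 [ 0.00000000e+00  0.00000000e+00  0.00000000e+00  1.00000000e+00]]
scene 507.07588047322196 322.93645609186547 240.65389792073427 [[ 4.10729555e-01  7.66908210e-01 -4.93105497e-01  8.97028244e+02]
 [ 9.11742173e-01 -3.42364658e-01  2.26963987e-01 -1.24835114e+02]
 [ 5.23864971e-03 -5.42805894e-01 -8.39841841e-01  7.41424953e+02]
 [ 0.00000000e+00  0.00000000e+00  0.00000000e+00  1.00000000e+00]]
```

View pics/top0.png

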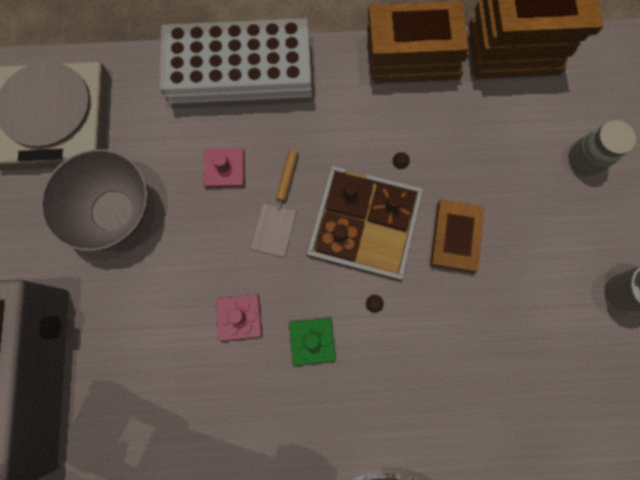

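Run:
```python
import cv2
f=cv2.imread("pics/top0.png")[160:285,295:435]
cv2.imwrite("pics/c1.png",cv2.resize(f,(672,600),interpolation=cv2.INTER_CUBIC)*1)
```

```text
(no output)
```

View pics/c1.png

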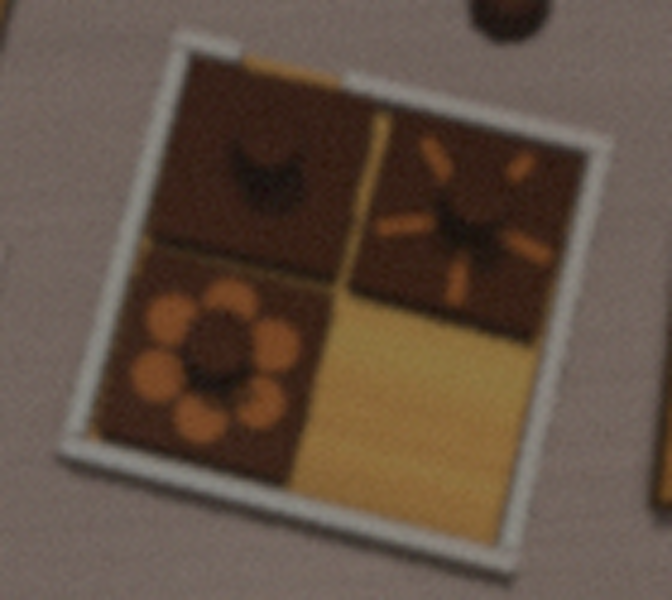

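The top crop shows the tray with its notch in the upper edge. The brown plain tile is at upper left, next to the notch. The star is at upper right, the flower at lower left (knob about crop 218,335), and the empty place at lower right. The pink and green look-alikes lie outside the tray at top0 (224,167), (238,317) and (312,341), so the brown ones in the tray are the ones meant.

```bash
cat > h.py <<'E'
import numpy as np
from scipy.spatial.transform import Rotation as R
from plant import readout, eyes
def ray(d,uv,z):
    T=np.array(d["T"]);r=T[:3,:3]@np.array([(uv[0]-d["cx"])/d["fx"],(uv[1]-d["cy"])/d["fy"],1]);o=T[:3,3]
    return o+r*(z-o[2])/r[2]
def proj(d,p):
    T=np.array(d["T"]);c=T[:3,:3].T@(np.array(p)-T[:3,3]);return np.array([d["fx"]*c[0]/c[2]+d["cx"],d["fy"]*c[1]/c[2]+d["cy"]])
def tool(p):
    s=readout.get_state();return R.from_quat(s["tcp_rot"]).inv().apply(np.array(p)-s["tcp_pos"])
E
python3 - <<'E'
from h import *
d=eyes.get_image("top")
C=[ray(d,(295+u/4.8,160+v/4.8),17)[:2] for u,v in((180,37),(610,135),(512,575),(60,455))]
C=np.array(C);print(C.round(1),[np.linalg.norm(C[i]-C[i-1]).round(1) for i in range(4)])
c=C.mean(0);ex=(C[2]+C[3]-C[0]-C[1]);ex/=np.linalg.norm(ex);ey=np.array([-ex[1],ex[0]])
ey2=C[1]+C[2]-C[0]-C[3];print("centre",c,"ex",ex,"ey",ey,ey2/np.linalg.norm(ey2))
for n,a,b in(("gap",1,1),("s1",-1,1),("s2",1,-1),("notch",-1,-1)):
    p=c+39.5*(a*ex+b*ey);k=proj(d,[*p,55]);print(n,p.round(1),"knob top crop",((k-[295,160])*4.8).round(),"tool shift",tool([*p,150]).round(1))
r=R.from_quat(readout.get_state()["tcp_rot"]).as_matrix();print(r.round(3))
E
```

```text
[[ 649.2   50.2]
 [ 601.  -111.7]
 [ 434.6  -59.1]
 [ 487.7  104.1]] [np.float64(170.2), np.float64(168.9), np.float64(174.5), np.float64(171.6)]
centre [543.12980308  -4.13959997] ex [-0.95115034  0.30872809] ey [-0.30872809 -0.95115034] [-0.29760699 -0.95468847]
gap [493.4 -29.5] knob top crop [432. 401.] tool shift [-485.  -454.4   57.7]
s1 [568.5 -53.9] knob top crop [482. 195.] tool shift [-563.9 -459.1   57.6]
s2 [517.8  45.6] knob top crop [217. 345.] tool shift [-489.8 -375.5   57.6]
notch [592.9  21.2] knob top crop [271. 141.] tool shift [-568.6 -380.3   57.6]
[[-0.968  0.251 -0.   ]
 [ 0.251  0.968 -0.001]
 [ 0.    -0.001 -1.   ]]
```

Call:
{"fn": "move_arm", "kwargs": {"series": [[[-60,-45,0],0],[[-110,-84,0],1],[[-160,-122,0],2],[[-210,-160,0],3.4],[[-260,-199,0],3.4],[[-310,-237,0],3.4],[[-360,-275,0],3.4],[[-410,-314,0],3.4],[[-450,-345,0],3.4],[[-480,-367,20],3.4],[[-490,-375,50],3.4],[[-490,-375,50],3.4],[[-490,-375,50],3.4],[[-490,-375,50],3.4]], "grip": 1}}

```text
clock: 1.9
tcp_pos: [518.3, 47.1, 159.0]
tcp_rot: [0.155, 0.988, 0.0, 0.001]
wrist_force: [0.6, 0.8, -0.2]
finger_gap: 85.2
grip_force: 0.0
```

Run:
```python
from h import *
import cv2
d=eyes.get_image("wrist");cv2.imwrite("pics/w1.png",d["frame"])
s=readout.get_state();print(s["clock"],s["tcp_pos"],s["tcp_rot"])
for p in([517.8,45.6],[592.9,21.2],[493.4,-29.5],[568.5,-53.9]):print(proj(d,[*p,55]).round())
```

```text
1.95 [518.32284522  46.96523867 158.87621827] [1.55414132e-01 9.87848930e-01 3.40625963e-05 9.68681788e-04]
[313. 234.]
[313. 330.]
[204. 234.]
[213. 330.]
```

View pics/w1.png

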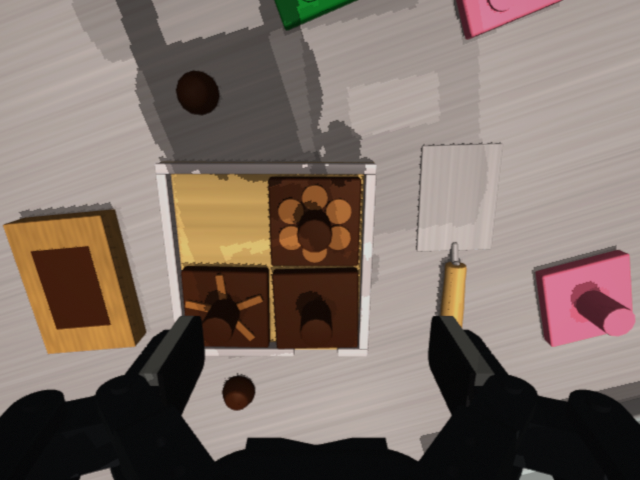

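The wrist view shows the brown flower tile with its knob top at (315,235), the plain knob at (316,329), the star knob at (217,329) and the empty place at upper left. The tray is square to the tool.

Run:
```python
from h import *
d=eyes.get_image("wrist")
for n,u,v,z in(("fl",315,235,55),("pl",316,329,55),("st",217,329,55),("c1",157,164,17),("c2",376,163,17),("c3",366,354,17),("c4",174,357,17)):
    p=ray(d,(u,v),z);print(n,p.round(1),tool(p).round(1))
```

```text
fl [519.   46.8  55. ] [-5.000e-01  1.000e-01  1.037e+02]
pl [592.3  23.8  55. ] [-77.3   0.8 103.8]
st [568.4 -50.1  55. ] [-77.3 -76.9 103.8]
c1 [436.5 -56.4  17. ] [  46.3 -123.5  141.6]
c2 [488.4 106.7  17. ] [ 47.1  47.7 141.6]
c3 [651.7  52.8  17. ] [-124.9   46.6  141.9]
c4 [ 600.5 -115.8   17. ] [-128.  -129.6  141.9]
```

Call:
{"fn": "move_arm", "kwargs": {"series": [[[0,0,40],0],[[0,0,80],0],[[0,0,115],0],[[0,0,131],0],[[0,0,131],0],[[0,0,131],0]]}}

```text
clock: 2.75
tcp_pos: [518.8, 46.4, 27.8]
tcp_rot: [0.156, 0.988, 0.0, 0.001]
wrist_force: [0.5, -0.1, 0.7]
finger_gap: 85.6
grip_force: 0.0
```

Call:
{"fn": "move_arm", "kwargs": {"series": [[[0,0,0],0],[[0,0,0],0],[[0,0,0],0],[[0,0,0],0],[[0,0,0],0],[[0,0,0],0],[[0,0,0],0],[[0,0,0],0],[[0,0,0],0],[[0,0,0],0],[[0,0,0],0],[[0,0,0],0]], "grip": -1, "newtons": 25}}

```text
clock: 4.25
tcp_pos: [518.3, 46.3, 27.1]
tcp_rot: [0.156, 0.988, -0.0, 0.0]
wrist_force: [-2.1, 1.0, 5.7]
finger_gap: 24.1
grip_force: 24.4
```

Call:
{"fn": "move_arm", "kwargs": {"series": [[[0,-6,0],0],[[0,-12,0],0],[[0,-18,0],0],[[0,-24,0],0],[[0,-30,0],0],[[0,-36,0],0],[[0,-42,0],0],[[0,-48,0],0],[[0,-54,0],0],[[0,-60,0],0],[[0,-66,0],0],[[0,-71,0],0],[[0,-76,0],0],[[0,-79,0],0],[[0,-79,0],0],[[0,-79,0],0]]}}

```text
clock: 6.25
tcp_pos: [494.2, -29.2, 27.0]
tcp_rot: [0.156, 0.988, -0.0, 0.001]
wrist_force: [1.0, 2.1, 5.4]
finger_gap: 23.8
grip_force: 24.6
```

Run:
```python
from h import *
import cv2
s=readout.get_state();print(s["tcp_pos"],s["wrist_force"])
d=eyes.get_image("top");f=d["frame"][160:285,295:435]
cv2.imwrite("pics/c2.png",cv2.resize(f,(672,600),interpolation=cv2.INTER_CUBIC))
```

```text
[494.1723716  -29.1593322   27.04104813] [0.95621878 2.05387575 5.36130764]
```

View pics/c2.png

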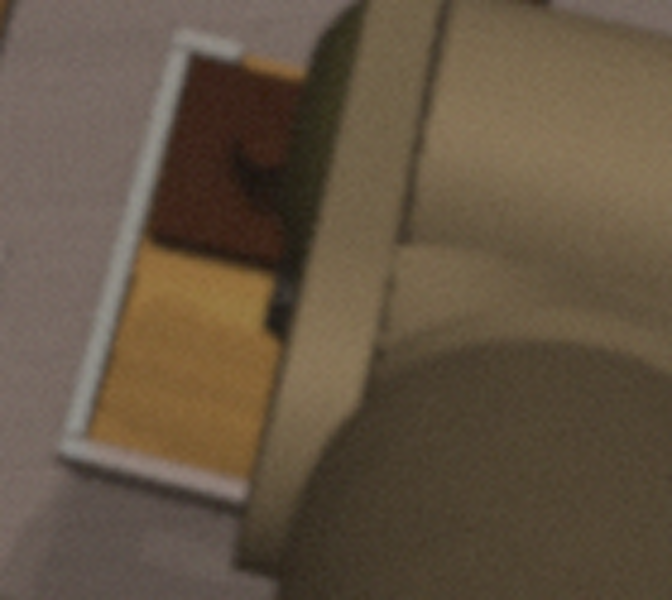

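Call:
{"fn": "move_arm", "kwargs": {"series": [[[0,0,0],0],[[0,0,0],0],[[0,0,0],0],[[0,0,0],0],[[0,0,0],0],[[0,0,0],0],[[0,0,-10],0],[[0,0,-50],0],[[0,0,-100],0],[[-20,20,-130],0],[[-50,50,-130],0],[[-70,72,-130],0],[[-78,80,-130],0],[[-78,80,-130],0],[[-78,80,-130],0],[[-78,80,-130],0]], "grip": 0.3}}

```text
clock: 8.3
tcp_pos: [592.2, 22.8, 157.0]
tcp_rot: [0.156, 0.988, -0.0, -0.0]
wrist_force: [-0.3, 0.1, -0.4]
finger_gap: 55.6
grip_force: 0.0
```

Run:
```python
from h import *
import cv2
s=readout.get_state();print(s["clock"],s["tcp_pos"],s["finger_gap"])
d=eyes.get_image("wrist");cv2.imwrite("pics/w2.png",d["frame"])
for p in([519,46.8],[592.5,22.5],[494.2,-29.2],[568.4,-52]):print(proj(d,[*p,55]).round())
```

```text
8.3 [592.23202196  22.81945401 157.01660653] 55.57986904926762
[315. 123.]
[315. 236.]
[194. 123.]
[206. 236.]
```

View pics/w2.png

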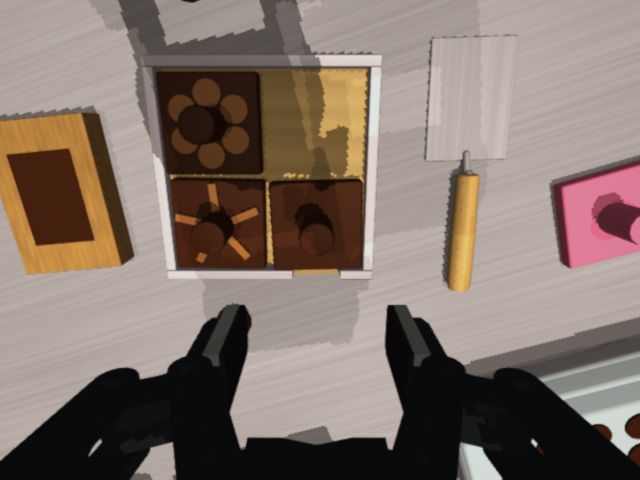

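The wrist view shows the flower tile home, with its knob at (197,124). The plain knob is at (316,238) against a predicted (315,236), so the tool is centred over it.

Call:
{"fn": "move_arm", "kwargs": {"series": [[[0,0,40],0],[[0,0,80],0],[[0,0,115],0],[[0,0,130],0],[[0,0,130],0],[[0,0,130],0]]}}

```text
clock: 9.1
tcp_pos: [593.6, 23.1, 28.2]
tcp_rot: [0.156, 0.988, 0.0, 0.001]
wrist_force: [0.1, 0.3, -0.0]
finger_gap: 55.7
grip_force: 0.0
```

Call:
{"fn": "move_arm", "kwargs": {"series": [[[0,0,0],0],[[0,0,0],0],[[0,0,0],0],[[0,0,0],0],[[0,0,0],0],[[0,0,0],0],[[0,0,0],0],[[0,0,0],0],[[0,0,0],0],[[0,0,0],0]], "grip": -1, "newtons": 35}}

```text
clock: 10.35
tcp_pos: [593.1, 23.2, 27.8]
tcp_rot: [0.156, 0.988, -0.0, 0.001]
wrist_force: [-0.7, 0.5, 5.3]
finger_gap: 23.1
grip_force: 34.0
```

Call:
{"fn": "move_arm", "kwargs": {"series": [[[6,0,0],0],[[12,0,0],0],[[18,0,0],0],[[24,0,0],0],[[30,0,0],0],[[36,0,0],0],[[42,0,0],0],[[48,0,0],0],[[54,0,0],0],[[60,0,0],0],[[66,0,0],0],[[71,0,0],0],[[75,0,0],0],[[78,0,0],0],[[78,0,0],0],[[78,0,0],0]]}}

```text
clock: 12.35
tcp_pos: [519.4, 47.2, 27.8]
tcp_rot: [0.156, 0.988, 0.0, 0.002]
wrist_force: [2.2, -1.1, 8.3]
finger_gap: 23.1
grip_force: 35.1
```

Call:
{"fn": "move_arm", "kwargs": {"series": [[[0,0,0],0],[[0,0,0],0],[[0,0,0],0],[[0,0,0],0],[[0,0,0],0],[[0,0,0],0],[[0,0,-10],0],[[0,0,-50],0],[[0,0,-100],0],[[0,0,-130],0],[[0,0,-130],0],[[0,0,-130],0]], "grip": 0.3}}

```text
clock: 13.85
tcp_pos: [518.0, 47.4, 156.2]
tcp_rot: [0.156, 0.988, -0.0, -0.001]
wrist_force: [0.1, 0.5, -0.2]
finger_gap: 55.5
grip_force: 0.0
```

Run:
```python
from h import *
import cv2
s=readout.get_state();print(s["clock"],s["tcp_pos"],s["finger_gap"])
d=eyes.get_image("wrist");cv2.imwrite("pics/w3.png",d["frame"])
for p in([518.7,46.7],[494,-29.2],[568.4,-52]):print(proj(d,[*p,55]).round())
```

```text
13.85 [518.02236435  47.35822728 156.17554683] 55.54836539938419
[314. 237.]
[203. 237.]
[214. 332.]
```

View pics/w3.png

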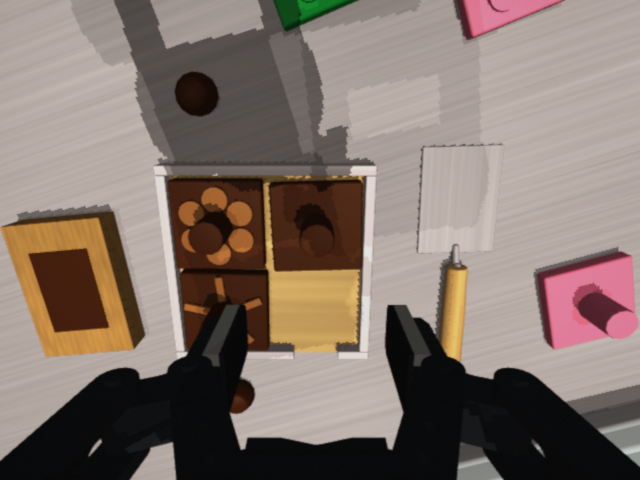

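The wrist view shows the plain knob at (317,240) and the flower knob at (206,237), each within about 3 px of its place. The star hasn't moved and the notched corner is empty.

```bash
python3 -c "
from plant import arm
print(arm.hand_in())"
```

```text
the job is handed in; nothing more can be done
None
```

I handed the job in at about 14 s: the flower tile is in the place that was empty, the plain tile is in the place the flower left, the star is where it was, and the notched corner is free; the last camera view put both moved tiles within about 3 mm of centre, and the hand-in gave no verdict.

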